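# Unlock the keg coupler from the wash socket and hang it to drain

### The job

The keg coupler is locked in the sloping wash socket like a bayonet. Turn it anticlockwise by its handle bar until it comes up against the stop, lift it out, and hang it by its handle bar on the two prongs of the hook stand, hanging freely with the bar behind the upturned tips. Do not shift or knock over the mugs and the bottle standing around.

Things in the scene. Friction and masses are not known exactly. Their poses are not given: they have to be found in the camera images.
- coupler: Steel keg coupler, 137 mm tall, 0.35 to 0.7 kg, locked in the socket at the start. Origin: centre of its underside; z up its axis, x along its grip bar. Upwards: nose 30 mm diameter to z 24; spigot 44 mm to z 50, with two lugs (z 24 to 32, along +x and -x to 34 mm from the axis, 16 mm wide); flange 72 mm, z 46 to 58; neck 30 mm to z 74; then two 12 mm legs at x +-50 carry the bar.
- coupler_bar (a point): Middle of the coupler's black grip bar, z 130 mm on the coupler's axis, axes as the coupler's. Bar 112 mm long (x), 14 mm wide (y), 14 mm high (z); the window below it is 88 mm wide, 49 mm high. Grip it here across y, tool along the axis.
- socket: Fixed steel wash socket, a cup 90 mm in diameter on a 165 x 150 mm plate, leaning 34 deg from vertical, mouth up and roughly to the robot. Origin: bore floor centre, 60 mm above the table, where the coupler's underside rests; z out along the sloping axis, y level across, x uphill away from the robot. Coupler's x starts 10 to 40 deg anticlockwise of socket x, held by two lips.
- socket_mouth (a point): Centre of the cup's rim, 41 mm up the socket's z, axes as the socket's. The lips leave gaps for the lugs at +y and -y. Turned anticlockwise (seen from the mouth), the coupler is free when its bar is level, along y: from 7 deg before that to a hard stop 4 deg past it. It turns easily, 2 mm of play all round, and is clear of the cup once raised 45 mm along the axis.
- hook_stand: Fixed steel hook stand. Origin: under the middle of its 170 x 150 x 18 mm drip tray, z up. At x +65 mm an 18 mm post rises to 216 mm; from it two parallel 8 mm round prongs, at y +-30, run level to -x (roughly to the robot), centre line 210 mm up, to x -50, where they turn up to tips at x -60, top 236 mm.
- hook_seat (a point): Where the middle of the coupler's bar should hang: midway between the two prongs, at stand x -20 mm, 221 mm up (the height of the centre of a bar lying on the prongs), axes as the stand's. The bar hangs along y, either way round.
- mug_a: Glass mug, bystander: 76 mm in diameter, 125 mm tall, handle at its +y to about 75 mm from its axis. Origin: centre of its underside.
- mug_b: Glass mug like mug_a, bystander. Origin: centre of its underside.
- mug_c: Glass mug like mug_a, bystander. Origin: centre of its underside.
- bottle: White bottle, bystander: 68 mm in diameter, 235 mm tall. Origin: centre of its underside.

How it is judged (in metres and radians):
On the way, in this order (a step that is already met when the one before it is completed fails the run):
1. the coupler is turned to its release position while still down in the socket (angle between the x axis of coupler and the y axis of socket, either way round below 0.3 rad and z of coupler in the frame of socket below 0.012 m), for 0.05 s.
2. the coupler is lifted clear of the socket (distance between coupler and socket above 0.06 m), for 0.1 s.
At the end, for the whole second after the job is handed in: The coupler hangs by its bar on both prongs, bar centre within 6 mm of the height of the seat and 20 mm sideways, between tips and post (within 50 mm of the stand's middle in x), its axis within 0.2 rad of vertical, at rest, carried by the stand. Mugs and bottle moved under 30 mm (x of coupler_bar in the frame of hook_stand between -0.05 and 0.05 m and y of coupler_bar in the frame of hook_seat between -0.02 and 0.02 m and z of coupler_bar in the frame of hook_seat between -0.006 and 0.006 m and angle between coupler's own z axis and vertical below 0.2 rad and contact force between coupler and hook_stand above 1.5 N and linear speed of coupler below 0.03 m/s and angular speed of coupler below 0.3 rad/s); the robot touches nothing.
It fails at once if a mug or the bottle is shifted by more than 30 mm or tipped over (distance of any of mug_a, mug_b, bottle, mug_c from where it was at the start of the episode above 0.03 m or angle between any of mug_a, mug_b, bottle, mug_c's own z axis and vertical above 0.5 rad).
It also fails if it takes over 58 s, if anything falls off the work surface, if the arm or the gripper's body presses on something with over 40 N, if the wrist force passes 120 N, or if a joint passes its speed limit or range.

### The arm

A 6-joint arm with a two-finger parallel gripper is mounted at the origin on the work surface. World frame = base frame: x ahead of the robot, y to its left, z up, the work surface at z = 0. Lengths are in m, angles in degrees, forces in N, time in s.
With the tool pointing down it reaches from about 0.25 to 0.725 m from the base axis. Payload 9.7 kg.
Tool frame: the origin (TCP) lies midway between the tips of the shut fingers; the grasp point (between the pads) lies 19 mm behind it (bot.hold_point_z is the distance from the TCP to the grasp point, in m); z points along the fingers, y is the line along which they close (so a half turn about z gives the same grasp; the last joint's range is limited). The gripper opens to 85 mm and grips with 20 to 120 N. Pads are 22 mm wide; open, the fingers measure 114 mm over their backs; the gripper's body (76 mm by 85 mm) begins 54 mm behind the grasp point. The pads swing forward as they close: fully open they stand 13 mm farther back than shut.
Start: joints at [65.374, 4.979, 10.078, 95.1, 0, 90], TCP at [0.229, 0.5, 0.231] pointing down, gripper open.
Joint ranges: [-179.16, 179.16], [-48.56, 103.87], [-65.8, 70.77], [-126.05, 130.52], [-82.76, 87.17], [-180, 180]. Speed limits (degrees/s): [127.2, 127.2, 147.25, 180, 180, 180].

### API

Orientations are given as [roll, pitch, yaw] about the fixed x, y, z axes, in that order (R = Rz(yaw) Ry(pitch) Rx(roll)).
In Python, from workcell import bot gives the robot as it stands.
- The arm moves only by the tool play_rows, never from a script. Its argument "steps" is a list that holds one entry, the list of rows, each a list of 4 numbers: the shift along the tool's x, y, z in m, then the turn about the tool's z in rad. In form: [[[tx, ty, tz, yaw], ...]]. A call has exactly 5 rows; each row shifts and turns the commanded pose from where the row before left it, along the tool's axes as they then stand; what a row does not reach is not made up. A row lasts 1/12 s, in which the tool goes at most 41.7 mm and 7.16 degrees, less where a joint would pass 70% of its speed; a pose out of reach is approached as far as the arm can. A call is refused whole if a number of a shift passes 0.0417 or a number of a turn 0.125, either way. A call with a gripper value outside its range is refused whole. "gripper" is the finger opening in m, from 0 to 0.0854, set as the call begins (left out, the last holds). The fingers move at their own pace and stop on an object; "squeeze" is the grip in N (left out, the last holds). Time passes only in rows, so rows that do not move let the fingers close, or fill a call up. It gives the time, the measured TCP pose, the force, the opening and the grip force at its end, in the units of the state.
- bot.get_obs(): the state, without advancing time (a new reading comes with each control period).
- bot.camera(name): name is "scene" or "top" or "wrist"; returns a dict with "img" (384x512x3 uint8, blue, green, red), "vfov" (degrees; the focal length in pixels is half the picture's height over the tangent of half this angle, whatever the lens; pixels are square), "cx", "cy" (the principal point, pixels), "xyz" and "attitude" of the camera in the world. Camera axes: x right, y down, z forward; pixel columns grow to the right and rows downward; lengths in m; the calibration is good to about 2 mm. A picture is of the moment at which its call begins. There is no depth.
- bot.job_done(): hands the job in; it is judged then, once.
The state is a dict: "time": time; "q": joint angles; "qd": joint speeds; "joint_efforts": joint torques, N m; "ee_pos": TCP position; "tcp_rot": TCP orientation; "wrist_force": force on the tool from outside, world axes, zero at the start; "torque": the same for the moment, N m; "opening": finger opening in m; "grasp_force": force on a finger pad.
Only numpy, scipy, OpenCV 4.12 (cv2) and the standard library are available. Lean on these libraries where they do the work, as an engineer would, in place of code of your own. Each camera call takes 0.05 s, during which the arm holds its last target. There are 200 camera calls.

## Working session

There is one attempt and no reset: what is moved stays moved. The work goes in short steps, Python scripts to look and compute and a tool call to move; the robot and the scene stay as the last step left them, time stands still between calls to the robot, and variables do not carry over. Pictures are saved under pics/ and viewed, at most 10 in all, crops included, and the job is handed in when it is done.

Besides the shell and the picture viewer there is one more tool, called after "Emit:" in YAML: its name, and indented under it one key for each argument. play_rows: Moves the arm, as the interface text tells. Its arguments: {"type":"object","properties":{"steps":{"type":"array","items":{"type":"array","items":{"type":"array","items":{"type":"number"}}}},"gripper":{"type":"number"},"squeeze":{"type":"number"}},"required":["steps"]}

```bash
mkdir -p pics; ls
cat > h.py <<'E'
import numpy as np, cv2
from scipy.spatial.transform import Rotation as R
from workcell import bot
def rot(rpy): return R.from_euler('xyz',rpy,degrees=True).as_matrix()
E
python3 - <<'E'
from h import *
import pickle
d={}
for n in ["scene","top","wrist"]:
    c=bot.camera(n); d[n]=c; print(n,{k:v for k,v in c.items() if k!='img'})
pickle.dump(d,open('c0.pkl','wb'))
cv2.imwrite('pics/a.png',cv2.resize(d['scene']['img'],(800,600)))
cv2.imwrite('pics/b.png',cv2.resize(d['top']['img'],(800,600)))
cv2.imwrite('pics/w.png',d['wrist']['img'])
print(bot.get_obs(), bot.hold_point_z)
E
```

```text
pics
scene {'vfov': 53.03476707768384, 'cx': 259.9460397245907, 'cy': 190.90567690676414, 'xyz': array([ 0.81925217, -0.51829192,  0.94245426]), 'attitude': array([-142.84707856,   -0.18856023,   30.26790552])}
top {'vfov': 45.693698938200015, 'cx': 257.61821325363144, 'cy': 182.70691551848043, 'xyz': array([0.46292704, 0.01100274, 1.34994938]), 'attitude': array([-176.33087419,   -0.3650327 ,  -89.47793292])}
wrist {'vfov': 63.61561425846309, 'cx': 254.54483940359077, 'cy': 192.4522817510033, 'xyz': array([0.17043091, 0.52770716, 0.37292099]), 'attitude': array([1.65003038e+02, 1.03833360e-01, 6.53543162e+01])}
{'time': 0.15, 'q': array([ 6.53740219e+01,  5.00357978e+00,  1.00431151e+01,  9.50984194e+01,
       -8.26639969e-04,  8.99997396e+01]), 'qd': array([-0.03437658, -0.11909338,  0.11689247,  0.04831703, -0.01693852,
       -0.13441045]), 'joint_efforts': array([ 1.54524139e-03, -5.20762503e+01,  4.65044117e+01,  1.38856398e-02,
        4.57318902e-05,  4.06848443e-06]), 'ee_pos': array([0.22911089, 0.49981286, 0.23073279]), 'tcp_rot': array([-1.79941116e+02,  8.26371894e-04,  1.55374283e+02]), 'wrist_force': array([-0.99014042, -0.41559792, -0.07099937]), 'torque': array([-0.0524476 , -0.0494364 , -0.04843532]), 'grasp_force': 0.0, 'opening': 0.0854078224221623} 0.0187
```

View pics/a.png

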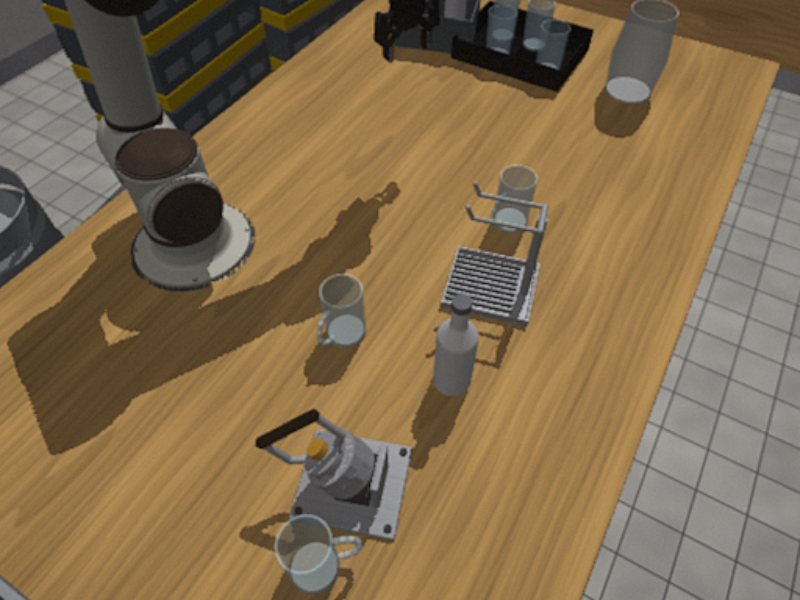

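View pics/b.png

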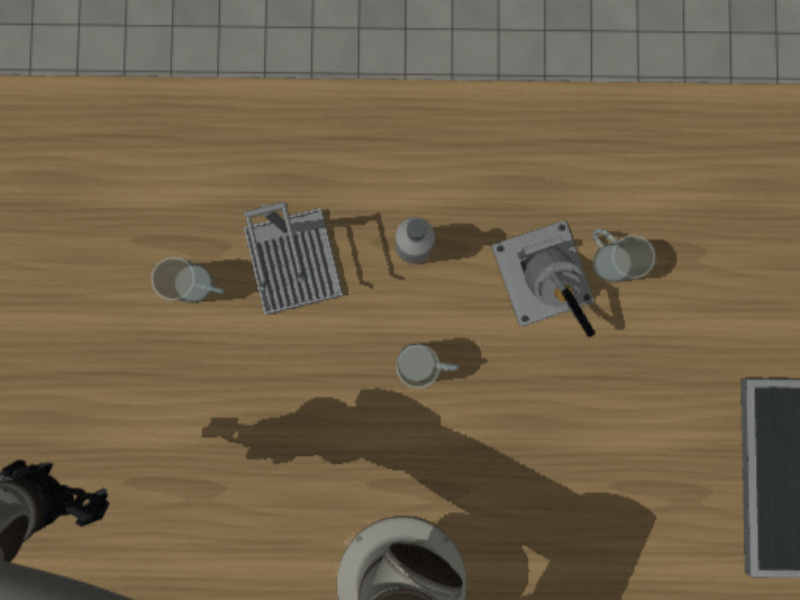

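Scene: the socket is at about (350,480), the bar runs from (260,442) to (317,414), and the hook stand is at (500,260). Top: the bar runs from (565,290) to (592,333), the stand is at (295,260), and the bottle at (415,240) stands between them.

Run:
```python
from h import *
import pickle
d=pickle.load(open('c0.pkl','rb'))
def cr(n,x,y,z): # 800x600-scale centre -> native
    w,h=int(400/z),int(300/z); x0=int(x/1.5625-w/2);y0=int(y/1.5625-h/2);print(n,x0,y0,z)
    return cv2.resize(d[n]['img'][y0:y0+h,x0:x0+w],(400,300),interpolation=cv2.INTER_CUBIC)
a=np.vstack([np.hstack([cr('scene',335,475,3.125),cr('scene',500,250,3.125)]),np.hstack([cr('top',545,275,4),cr('top',295,260,4)])])
cv2.imwrite('pics/c.png',a)
```

```text
scene 150 256 3.125
scene 256 112 3.125
top 298 138 4
top 138 128 4
```

View pics/c.png

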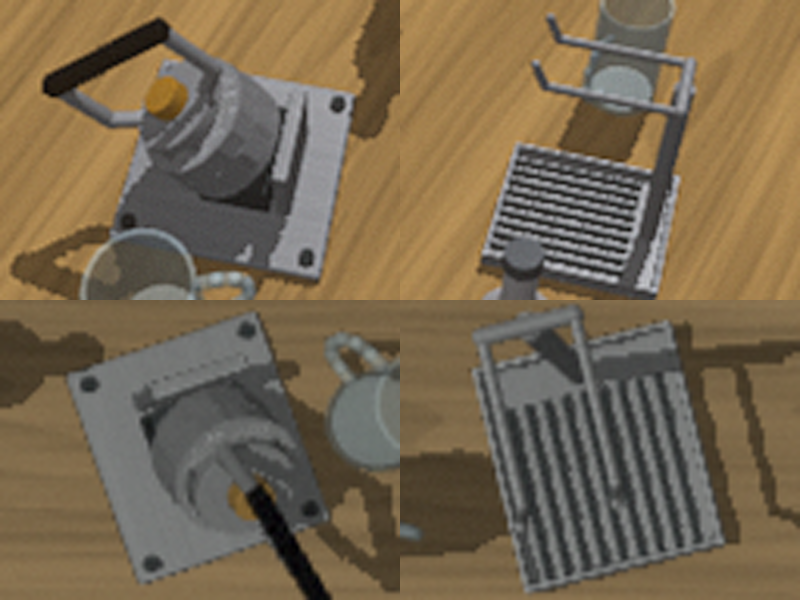

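Zoomed crops: bar ends, plate bolts, tray corners and prong tips are all clear in both views. Next I triangulate and fit.

```bash
cat >> h.py <<'E'
from scipy.optimize import least_squares
def proj(c,P):
    P=np.atleast_2d(P); q=(P-c['xyz'])@rot(c['attitude']); f=192/np.tan(np.radians(c['vfov']/2))
    return q[:,:2]/q[:,2:]*f+[c['cx'],c['cy']]
def tri(obs): # [(cam,px)]
    s=least_squares(lambda p:np.concatenate([(proj(c,p)[0]-u) for c,u in obs]),[.45,0,.1])
    return s.x,np.sqrt(np.mean(s.fun**2))
E
cat > m.py <<'E'
from h import *
import pickle
d=pickle.load(open('c0.pkl','rb')); S,T=d['scene'],d['top']
s1=lambda x,y:np.array([150+x/3.125,256+y/3.125]); s2=lambda x,y:np.array([256+(x-400)/3.125,112+y/3.125])
t1=lambda x,y:np.array([298+x/4,138+(y-300)/4]); t2=lambda x,y:np.array([138+(x-400)/4,128+(y-300)/4])
pts=dict(barA=(s1(162,31),t1(256,493)),barB=(s1(50,84),np.array([378.5,212.5])),
 b1=(s1(337,104),t1(88,384)),b2=(s1(306,258),t1(247,329)),b3=(s1(128,220),t1(310,509)),
 c1=(s2(680,180),t2(475,372)),c2=(s2(655,297),t2(670,322)),c3=(s2(483,268),t2(722,542)),c4=(s2(518,145),t2(528,588)),
 tipL=(s2(551,17),t2(520,522)),tipR=(s2(536,64),t2(617,497)))
X={}
for k,(s,t) in pts.items():
    X[k],r=tri([(S,s),(T,t)]); print(k,X[k].round(4),round(r,2))
def fit2(L,names):
    W=np.array([X[n][:2] for n in names]); L=np.array(L)
    f=lambda p:(np.c_[np.cos(p[2])*L[:,0]-np.sin(p[2])*L[:,1]+p[0],np.sin(p[2])*L[:,0]+np.cos(p[2])*L[:,1]+p[1]]-W).ravel()
    s=least_squares(f,[W[:,0].mean(),W[:,1].mean(),.2]); return s.x,s.fun.round(4)
st,r=fit2([[.085,.075],[.085,-.075],[-.085,-.075],[-.085,.075],[-.06,.03],[-.06,-.03]],['c1','c2','c3','c4','tipL','tipR']);print('stand',st,r)
v=X['b1']-X['b3'];print('bolt len',np.linalg.norm(X['b1']-X['b2']),np.linalg.norm(X['b2']-X['b3']))
e=X['b2']-X['b3'];yaw=np.arctan2(e[1],e[0]);e2=X['b1']-X['b2'];print('yaws',np.degrees(yaw),np.degrees(np.arctan2(-e2[0],e2[1])))
m=(X['barA']+X['barB'])/2;print('mid',m,'len',np.linalg.norm(X['barA']-X['barB']))
bd=X['barA']-X['barB']
for y in np.radians([14,17,20,23]):
    t=np.radians(34);z=np.array([-np.sin(t)*np.cos(y),-np.sin(t)*np.sin(y),np.cos(t)]);xx=np.array([np.cos(t)*np.cos(y),np.cos(t)*np.sin(y),np.sin(t)]);yy=np.array([-np.sin(y),np.cos(y),0])
    print(np.degrees(y),'phi',np.degrees(np.arctan2(bd@yy,bd@xx)),'off-plane',bd@z,'origin',m-.13*z)
E
python3 m.py
```

```text
barA [ 0.53   -0.262   0.1934] 0.2
barB [ 0.4644 -0.3176  0.1398] 0.01
b1 [ 0.6203 -0.1809  0.0112] 0.15
b2 [ 0.6621 -0.2983  0.0133] 0.13
b3 [ 0.5298 -0.3433  0.0143] 0.03
c1 [0.6562 0.3032 0.0104] 0.38
c2 [0.6935 0.1591 0.0087] 0.1
c3 [ 0.5314  0.1196 -0.0106] 0.1
c4 [0.4955 0.259  0.0154] 0.02
tipL [0.5295 0.2237 0.2335] 0.35
tipR [0.5451 0.1642 0.235 ] 0.44
stand [0.59456478 0.20983637 0.25526078] [ 0.0017  0.0007  0.0022 -0.0003 -0.0002 -0.0038 -0.0022  0.0019 -0.0006
  0.0001 -0.001   0.0015]
bolt len 0.12464039224193706 0.13975667126260022
yaws 18.793683309845637 19.63704385953206
mid [ 0.4972147  -0.28977844  0.16658959] len 0.10133681878682678
14.0 phi 22.083935042281734 off-plane 0.0012311808184250882 origin [ 0.56775043 -0.2721919   0.0588147 ]
17.0 phi 19.60752539438663 off-plane 0.0001753879821319495 origin [ 0.56673335 -0.26852445  0.0588147 ]
20.0 phi 17.11564819826548 off-plane -0.0007592560761249343 origin [ 0.56552573 -0.26491525  0.0588147 ]
23.0 phi 14.609809424758541 off-plane -0.0015701895619481977 origin [ 0.56413087 -0.26137421  0.0588147 ]
```

Fit is consistent: socket floor height 0.059, stand tips 0.234, bar centre near (0.497,-0.290,0.167), coupler about 17° anticlockwise. I can't tilt the tool, so I'll work with it vertical. First move is to above the bar.

Emit:
play_rows:
  steps:
    - [[-0.0229, -0.0243, -0.006, 0], [-0.0229, -0.0243, -0.006, 0], [-0.0229, -0.0243, -0.006, 0], [-0.0229, -0.0243, -0.006, 0], [-0.0229, -0.0243, -0.006, 0]]

```text
time: 0.57
ee_pos: [0.2827, 0.3403, 0.2613]
tcp_rot: [-180.0, -0.0, 155.4]
wrist_force: [1.7, 0.3, 0.7]
opening: 0.0849
grasp_force: 0.0
```

Emit:
play_rows:
  steps:
    - [[-0.0229, -0.0243, -0.006, 0], [-0.0229, -0.0243, -0.006, 0], [-0.0229, -0.0243, -0.006, 0], [-0.0229, -0.0243, -0.006, 0], [-0.0229, -0.0243, -0.006, 0]]

```text
time: 0.98
ee_pos: [0.3361, 0.1821, 0.2915]
tcp_rot: [180.0, 0.0, 155.4]
wrist_force: [0.6, 1.2, 0.4]
opening: 0.0852
grasp_force: 0.0
```

Emit:
play_rows:
  steps:
    - [[-0.0229, -0.0243, -0.006, 0], [-0.0229, -0.0243, -0.006, 0], [-0.0229, -0.0243, -0.006, 0], [-0.0229, -0.0243, -0.006, 0], [-0.0229, -0.0243, -0.006, 0]]

```text
time: 1.4
ee_pos: [0.3896, 0.0238, 0.3216]
tcp_rot: [180.0, 0.0, 155.4]
wrist_force: [0.7, 0.4, -1.0]
opening: 0.0852
grasp_force: 0.0
```

Emit:
play_rows:
  steps:
    - [[-0.0229, -0.0243, -0.006, 0], [-0.0229, -0.0243, -0.006, 0], [-0.0229, -0.0243, -0.006, 0], [-0.0229, -0.0243, -0.006, 0], [-0.0229, -0.0243, -0.006, 0]]

```text
time: 1.82
ee_pos: [0.4431, -0.1345, 0.3515]
tcp_rot: [180.0, -0.0, 155.4]
wrist_force: [0.7, -0.2, -0.2]
opening: 0.0856
grasp_force: 0.0
```

Emit:
play_rows:
  steps:
    - [[-0.0229, -0.0243, 0, 0], [-0.0229, -0.0243, 0, 0], [-0.0229, -0.0243, 0, 0], [-0.0229, -0.0243, 0, 0], [-0.0229, -0.0243, 0, 0]]

```text
time: 2.23
ee_pos: [0.4966, -0.2926, 0.351]
tcp_rot: [180.0, -0.0, 155.4]
wrist_force: [0.3, 0.1, 0.4]
opening: 0.0855
grasp_force: 0.0
```

```bash
python3 -c "
from h import *
o=bot.get_obs();print(o['time'],o['q'],o['ee_pos'],o['tcp_rot'])"
```

```text
2.2333 [-3.05031662e+01  1.40429997e+01  3.42088781e+01  1.10180887e+02
  1.34163466e-03 -5.86492304e+00] [ 0.49661003 -0.29255489  0.35098259] [ 1.79997132e+02 -1.47927723e-02  1.55361757e+02]
```

Emit:
play_rows:
  steps:
    - [[0, 0, 0.008, 0.1], [0, 0, 0.008, 0.1], [0, 0, 0.008, 0.1], [0, 0, 0.008, 0.1], [0, 0, 0.008, 0.1]]
  gripper: 0.05

```text
time: 2.65
ee_pos: [0.4965, -0.291, 0.3104]
tcp_rot: [-180.0, -0.0, 126.4]
wrist_force: [0.2, -0.3, 0.0]
opening: 0.0499
grasp_force: 0.0
```

Emit:
play_rows:
  steps:
    - [[0, 0, 0.008, 0.1], [0, 0, 0.008, 0.1], [0, 0, 0.008, 0.1], [0, 0, 0.008, 0.1], [0, 0, 0.008, 0.1]]

```text
time: 3.07
ee_pos: [0.4964, -0.2908, 0.2705]
tcp_rot: [-180.0, -0.0, 97.8]
wrist_force: [0.7, -0.8, 0.7]
opening: 0.0503
grasp_force: 0.0
```

Emit:
play_rows:
  steps:
    - [[0, 0, 0, 0.1], [0, 0, 0, 0.1], [0, 0, 0, 0.1], [0, 0, 0, 0.1], [0, 0, 0, 0.1]]

```text
time: 3.48
ee_pos: [0.4964, -0.2908, 0.2709]
tcp_rot: [-180.0, -0.0, 69.1]
wrist_force: [0.2, -0.3, 0.3]
opening: 0.05
grasp_force: 0.0
```

Emit:
play_rows:
  steps:
    - [[0, 0, 0, 0.1], [0, 0, 0, 0.1], [0, 0, 0, 0.1], [0, 0, 0, 0.1], [0, 0, 0, 0.1]]

```text
time: 3.9
ee_pos: [0.4964, -0.2908, 0.271]
tcp_rot: [-180.0, 0.0, 40.5]
wrist_force: [-0.1, 0.2, 0.5]
opening: 0.0498
grasp_force: 0.0
```

```bash
python3 -c "
from h import *
import pickle
o=bot.get_obs();print(o['time'],o['q'],o['ee_pos'],o['tcp_rot'])
c=bot.camera('wrist');pickle.dump(c,open('w1.pkl','wb'));print(c['xyz'],c['attitude'])
cv2.imwrite('pics/d.png',cv2.resize(c['img'],(800,600)))"
```

```text
3.9 [-3.03608936e+01  9.73884070e+00  1.98040729e+01  1.00099294e+02
 -1.36621645e-03  1.09139506e+02] [ 0.4964114  -0.29079545  0.27096073] [-1.79968269e+02  1.24583940e-02  4.04996043e+01]
[ 0.54698356 -0.24784824  0.4132048 ] [ 1.64931296e+02  3.64793084e-02 -4.95208362e+01]
```

View pics/d.png

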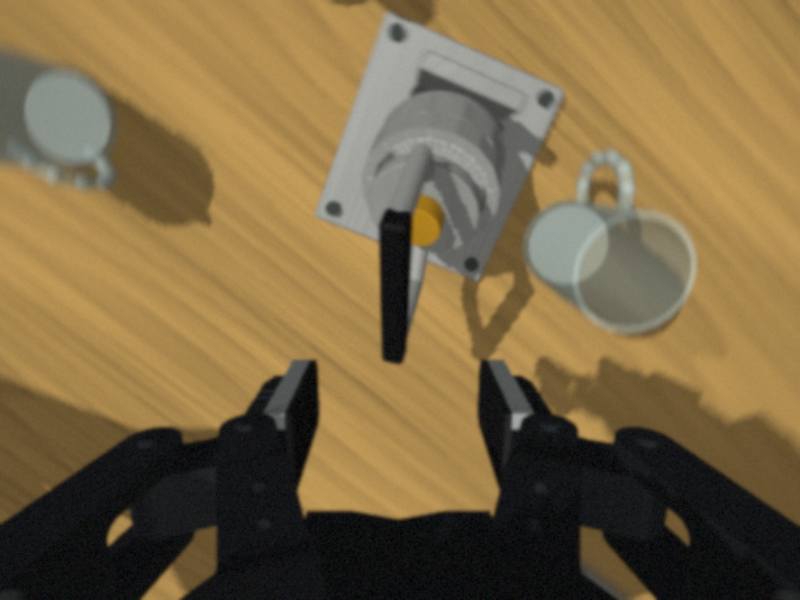

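The bar lies almost along the tool x axis, from (397,213) to (394,360), slightly left of the finger midline at 400; the section is square. Mug_c at (630,270) stays clear of the fingers.

```bash
python3 - <<'E' | tail -12
from m import *
W=pickle.load(open('w1.pkl','rb'))
k=1.5625
A,ra=tri([(S,pts['barA'][0]),(T,pts['barA'][1]),(W,np.array([397,214])/k)])
B,rb=tri([(S,pts['barB'][0]),(T,pts['barB'][1]),(W,np.array([394,360])/k)])
print(A,B,ra,rb,(A+B)/2,np.linalg.norm(A-B))
# model fit: socket xy,yaw,phi using bar ends + prior, bar ends 54mm
def ends(p):
    t=np.radians(34);y=p[2]
    z=np.array([-np.sin(t)*np.cos(y),-np.sin(t)*np.sin(y),np.cos(t)]);x=np.array([np.cos(t)*np.cos(y),np.cos(t)*np.sin(y),np.sin(t)]);yy=np.array([-np.sin(y),np.cos(y),0])
    o=np.array([p[0],p[1],.06]);u=x*np.cos(p[3])+yy*np.sin(p[3])
    return o+.13*z+.055*u,o+.13*z-.055*u,o,z
obs=[(S,pts['barA'][0],0),(T,pts['barA'][1],0),(W,np.array([397,214])/k,0),(S,pts['barB'][0],1),(T,pts['barB'][1],1),(W,np.array([394,360])/k,1)]
f=lambda p:np.concatenate([proj(c,ends(p)[i])[0]-u for c,u,i in obs]+[[(p[2]-np.radians(19.2))*57/2]])
s=least_squares(f,[.566,-.266,.335,.3]);e=ends(s.x)
print(s.x[:2],np.degrees(s.x[2:]),'mid',(e[0]+e[1])/2);print(s.fun.round(1))
d_=e[0]-e[1];print('bar heading',np.degrees(np.arctan2(d_[1],d_[0])))
E
```

```text
0.0001 -0.001   0.0015]
bolt len 0.12464039224193706 0.13975667126260022
yaws 18.793683309845637 19.63704385953206
mid [ 0.4972147  -0.28977844  0.16658959] len 0.10133681878682678
14.0 phi 22.083935042281734 off-plane 0.0012311808184250882 origin [ 0.56775043 -0.2721919   0.0588147 ]
17.0 phi 19.60752539438663 off-plane 0.0001753879821319495 origin [ 0.56673335 -0.26852445  0.0588147 ]
20.0 phi 17.11564819826548 off-plane -0.0007592560761249343 origin [ 0.56552573 -0.26491525  0.0588147 ]
23.0 phi 14.609809424758541 off-plane -0.0015701895619481977 origin [ 0.56413087 -0.26137421  0.0588147 ]
[ 0.53192958 -0.26011884  0.19278343] [ 0.4623748  -0.31745493  0.14143726] 0.7568692367693477 0.6356607127071644 [ 0.49715219 -0.28878689  0.16711034] 0.10373872741731006
[ 0.5650815  -0.26435264] [19.90063262 16.24426376] mid [ 0.49672746 -0.28909731  0.16777488]
[ 1.7 -1.1 -0.3 -0.9  0.3  0.1 -1.4 -0.2  0.2  1.4  0.2 -0.   0.3]
bar heading 39.2646297957589
```

Emit:
play_rows:
  steps:
    - [[0, -0.001, 0.0125, 0.01], [0, 0, 0.0125, 0.01], [0, 0, 0.0125, 0], [0, 0, 0.0125, 0], [0, 0, 0.0125, 0]]

```text
time: 4.37
ee_pos: [0.4957, -0.29, 0.2079]
tcp_rot: [-180.0, 0.0, 39.8]
wrist_force: [-0.1, 0.4, -0.3]
opening: 0.05
grasp_force: 0.0
```

Emit:
play_rows:
  steps:
    - [[0, 0, 0.0125, 0], [0, 0, 0.0125, 0], [0, 0, 0.0125, 0], [0, 0, 0.0125, 0], [0, 0, 0.011, 0]]

```text
time: 4.78
ee_pos: [0.4956, -0.2899, 0.1467]
tcp_rot: [-180.0, 0.0, 39.8]
wrist_force: [0.1, 0.5, -0.5]
opening: 0.0499
grasp_force: 0.0
```

Emit:
play_rows:
  steps:
    - [[0, 0, 0, 0], [0, 0, 0, 0], [0, 0, 0, 0], [0, 0, 0, 0], [0, 0, 0, 0]]
  gripper: 0.022
  squeeze: 20

```text
time: 5.2
ee_pos: [0.4961, -0.2903, 0.1486]
tcp_rot: [179.9, -0.0, 39.6]
wrist_force: [1.3, -0.1, -0.1]
opening: 0.0222
grasp_force: 0.0
```

Emit:
play_rows:
  steps:
    - [[0, 0, 0, -0.07], [0, 0, 0, -0.07], [0, 0, 0, -0.07], [0, 0, 0, -0.07], [0, 0, 0, -0.07]]

```text
time: 5.62
ee_pos: [0.4961, -0.2902, 0.1484]
tcp_rot: [179.9, 0.0, 59.9]
wrist_force: [0.1, -0.2, 0.1]
opening: 0.0222
grasp_force: 2.3
```

Emit:
play_rows:
  steps:
    - [[0, 0, 0, -0.07], [0, 0, 0, -0.07], [0, 0, 0, -0.07], [0, 0, 0, -0.07], [0, 0, 0, -0.07]]

```text
time: 6.03
ee_pos: [0.4965, -0.2903, 0.1488]
tcp_rot: [179.9, 0.0, 79.9]
wrist_force: [2.8, -0.5, 1.6]
opening: 0.0219
grasp_force: 7.1
```

Emit:
play_rows:
  steps:
    - [[0, 0, 0, -0.07], [0, 0, 0, -0.07], [0, 0, 0, -0.07], [0, 0, 0, -0.07], [0, 0, 0, -0.07]]

```text
time: 6.45
ee_pos: [0.4962, -0.2904, 0.1486]
tcp_rot: [179.9, 0.1, 100.0]
wrist_force: [1.1, -0.6, -0.1]
opening: 0.0219
grasp_force: 12.6
```

```bash
python3 -c "
from h import *
import pickle
o=bot.get_obs();print(o['time'],o['ee_pos'],o['tcp_rot'],o['wrist_force'],o['torque'],o['opening'])
s=bot.camera('scene')['img'];t=bot.camera('top')['img'];w=bot.camera('wrist')['img']
a=np.hstack([cv2.resize(s[256:352,150:278],(400,300)),cv2.resize(t[138:213,298:398],(400,300))])
cv2.imwrite('pics/e.png',np.vstack([a,cv2.resize(w,(400,300)).repeat(2,1)[:,:800]]))"
```

```text
6.45 [ 0.49619531 -0.29043592  0.14858993] [1.79941443e+02 6.97966819e-02 9.99749897e+01] [ 1.11291319 -0.62035701 -0.124732  ] [-0.30137148  0.0019481  -0.3207894 ] 0.021898151528231338
```

View pics/e.png

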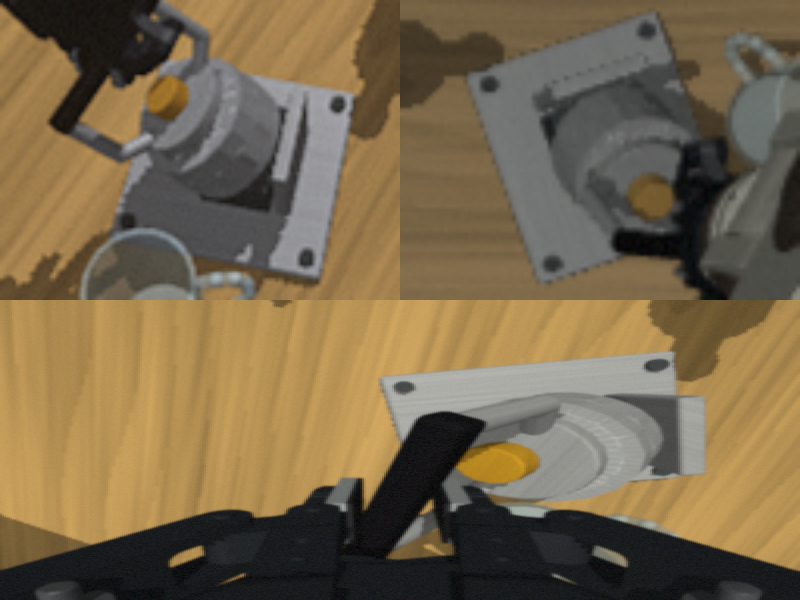

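The coupler turns with the tool and lags by roughly 10–15°. I keep turning until the stop.

Emit:
play_rows:
  steps:
    - [[0, 0, 0, -0.06], [0, 0, 0, -0.06], [0, 0, 0, -0.05], [0, 0, 0, -0.05], [0, 0, 0, -0.04]]

```text
time: 7.02
ee_pos: [0.4955, -0.2908, 0.1482]
tcp_rot: [-179.9, 0.1, 114.6]
wrist_force: [-0.2, -3.1, 0.1]
opening: 0.0221
grasp_force: 9.9
```

```bash
python3 -c "
from h import *
o=bot.get_obs();print(o['tcp_rot'],o['wrist_force'],o['torque'],o['opening'],o['grasp_force'])
t=bot.camera('top')['img'];s=bot.camera('scene')['img'];w=bot.camera('wrist')['img']
np.save('w2.npy',w);np.save('t2.npy',t);np.save('s2.npy',s)"
```

```text
[-1.79935741e+02  7.09598568e-02  1.14648777e+02] [-0.20640918 -3.12657564  0.10437938] [-0.77335853  0.46345234 -0.23567919] 0.02207637079791689 9.860518933273852
```

Emit:
play_rows:
  steps:
    - [[0, 0, 0, 0], [0, 0, 0, 0], [0, 0, 0, 0], [0, 0, 0, 0], [0, 0, 0, 0]]
  gripper: 0.01
  squeeze: 25

```text
time: 7.58
ee_pos: [0.496, -0.2902, 0.1482]
tcp_rot: [180.0, 0.0, 114.7]
wrist_force: [-1.0, -3.2, 4.6]
opening: 0.0175
grasp_force: 25.7
```

```bash
python3 -c "
from h import *
o=bot.get_obs();print(o['ee_pos'],o['tcp_rot'],o['wrist_force'],o['torque'],o['opening'],o['grasp_force'])
s=bot.camera('scene')['img'];t=bot.camera('top')['img'];w=bot.camera('wrist')['img']
a=np.hstack([cv2.resize(s[256:352,150:278],(400,300)),cv2.resize(t[138:213,298:398],(400,300))])
cv2.imwrite('pics/f.png',np.vstack([a,cv2.resize(w[192:],(800,300))]))"
```

```text
[ 0.49601349 -0.29019012  0.14820005] [1.79974076e+02 4.04104535e-02 1.14668081e+02] [-1.00367194 -3.21402861  4.55060506] [-0.71464896  0.12592816 -0.21212154] 0.017474088157314636 25.73893716533803
```

View pics/f.png

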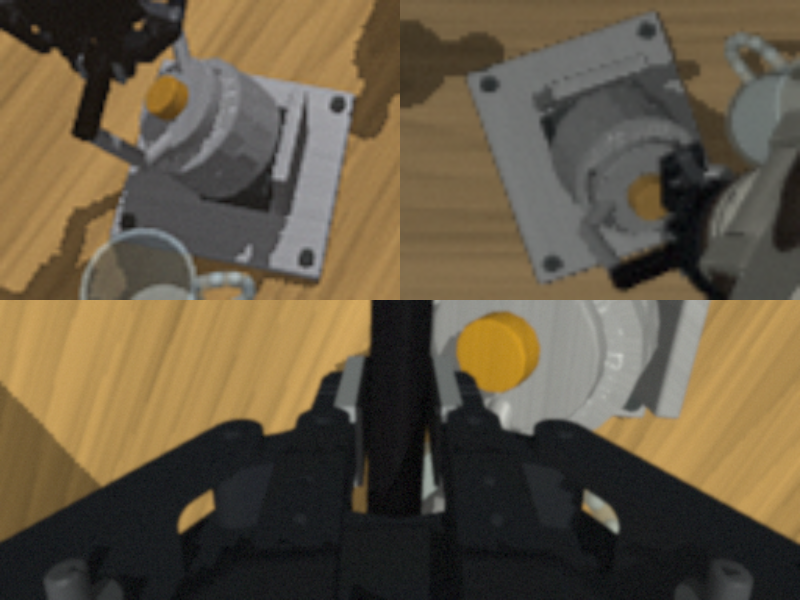

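Bar is aligned with the tool at heading 114.7°, so it's at the stop. I back off 3° and lift along the sloping axis.

Emit:
play_rows:
  steps:
    - [[0, 0, 0, 0.02], [0, 0, 0, 0.02], [0, 0, 0, 0.01], [0, -0.0011, -0.0017, 0], [0, -0.0022, -0.0033, 0]]
  squeeze: 30

```text
time: 8.15
ee_pos: [0.493, -0.2905, 0.1516]
tcp_rot: [180.0, -0.1, 111.9]
wrist_force: [3.1, 0.1, -5.3]
opening: 0.0174
grasp_force: 29.3
```

Emit:
play_rows:
  steps:
    - [[0, -0.0022, -0.0033, 0], [0, -0.0022, -0.0033, 0], [0, -0.0022, -0.0033, 0], [0, -0.0022, -0.0033, 0], [0, -0.0022, -0.0033, 0]]

```text
time: 8.57
ee_pos: [0.4819, -0.2954, 0.1694]
tcp_rot: [-180.0, -0.0, 111.8]
wrist_force: [1.7, 0.4, -4.5]
opening: 0.017
grasp_force: 29.6
```

```bash
python3 -c "
from h import *
o=bot.get_obs();print(o['ee_pos'],o['tcp_rot'],o['wrist_force'],o['torque'],o['opening'],o['grasp_force'])
s=bot.camera('scene')['img'];w=bot.camera('wrist')['img']
cv2.imwrite('pics/g.png',np.vstack([cv2.resize(s[236:356,130:290],(400,300)),cv2.resize(w,(400,300))]))"
```

```text
[ 0.48194365 -0.29542821  0.16941771] [-1.79955362e+02 -3.14982723e-02  1.11826412e+02] [ 1.72556324  0.44788893 -4.46696645] [ 0.00629997 -0.27967906 -0.07485405] 0.016950542647503983 29.57429677248001
```

View pics/g.png

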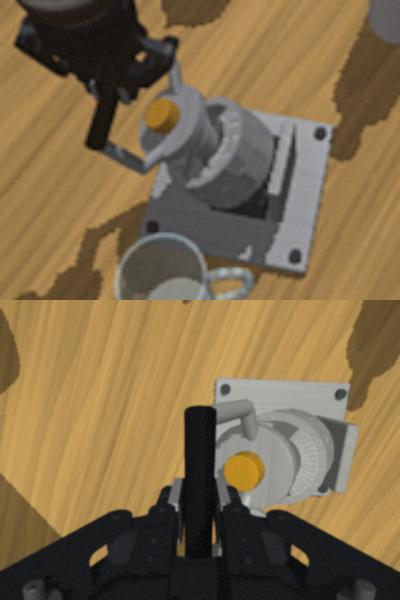

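The coupler is rising out of the cup cleanly, with low forces. I continue along the axis.

Emit:
play_rows:
  steps:
    - [[0, -0.0034, -0.005, 0], [0, -0.0034, -0.005, 0], [0, -0.0034, -0.005, 0], [0, -0.0034, -0.005, 0], [0, -0.0034, -0.005, 0]]

```text
time: 9.08
ee_pos: [0.4662, -0.3018, 0.1949]
tcp_rot: [-180.0, -0.0, 111.8]
wrist_force: [0.3, 0.8, -6.0]
opening: 0.0163
grasp_force: 29.5
```

Emit:
play_rows:
  steps:
    - [[0, -0.0034, -0.005, 0], [0, -0.0034, -0.005, 0], [0, -0.0034, -0.005, 0], [0, -0.0034, -0.005, 0], [0, -0.0034, -0.005, 0]]

```text
time: 9.5
ee_pos: [0.4507, -0.3082, 0.2198]
tcp_rot: [180.0, 0.0, 111.8]
wrist_force: [-0.3, 0.7, -4.8]
opening: 0.0133
grasp_force: 30.1
```

Emit:
play_rows:
  steps:
    - [[0, -0.002, -0.01, 0], [0, -0.002, -0.01, 0], [0, -0.002, -0.01, 0], [0, -0.002, -0.01, 0], [0, -0.002, -0.01, 0]]

```text
time: 9.92
ee_pos: [0.4416, -0.3118, 0.2706]
tcp_rot: [180.0, 0.0, 111.8]
wrist_force: [0.2, -0.2, -4.9]
opening: 0.0133
grasp_force: 30.1
```

```bash
python3 -c "
from h import *
import pickle
o=bot.get_obs();print(o['ee_pos'],o['tcp_rot'],o['wrist_force'],o['torque'],o['opening'],o['grasp_force'])
S=bot.camera('scene');T=bot.camera('top');W=bot.camera('wrist');pickle.dump((S,T,W,o),open('g2.pkl','wb'))
s,t=S['img'],T['img']
cv2.imwrite('pics/i.png',np.vstack([np.hstack([cv2.resize(s[206:356,100:300],(400,300)),cv2.resize(t[113:233,258:418],(400,300))]),np.hstack([cv2.resize(W['img'],(400,300))]*2)]))"
```

```text
[ 0.4416287  -0.31184304  0.27061556] [1.79984397e+02 2.99166609e-02 1.11833676e+02] [ 0.24423281 -0.19884015 -4.87890397] [0.00916202 0.02315821 0.03464503] 0.013298239747236516 30.10137677192688
```

View pics/i.png

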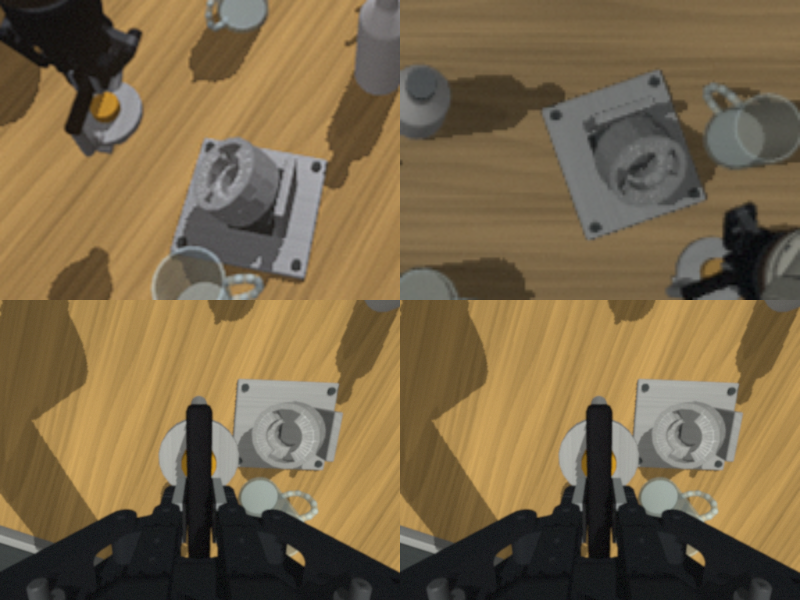

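The coupler is clear, square in the grip (opening 13.3 mm) and vertical. The mugs and bottle haven't moved. I check its place in the grip and the bottle, while carrying it to in front of the stand.

```bash
python3 - <<'E' | tail -6
from m import *
S2,T2,W2,o=pickle.load(open('g2.pkl','rb'))
Rt=rot(o['tcp_rot'])
for L in ([.056,0,-.0263],[.056,0,-.0193],[.05,0,-.0263],[.062,0,-.0263]): print(L,proj(W2,o['ee_pos']+Rt@np.array(L))*1/1.28)
print(tri([(S,np.array([461,302])/1.5625),(T,np.array([416,228])/1.5625)]))
w=W2['img'][110:170,240:275].max(2); print((w[:, :].min(1)<45).astype(int))
E
```

```text
[0.056, 0, -0.0193] [[196.95980336 104.350879  ]]
[0.05, 0, -0.0263] [[196.89167307 118.08621958]]
[0.062, 0, -0.0263] [[196.82217306  92.54853281]]
(array([ 0.62449947, -0.01671831,  0.23256553]), np.float64(0.4420971611040641))
[0 0 0 0 0 0 0 0 0 0 0 0 0 0 0 0 0 0 0 0 0 0 0 0 1 1 1 1 1 1 1 1 1 1 1 1 1
 1 1 1 1 1 1 1 1 1 1 1 1 1 1 1 1 1 1 1 1 1 1 1]
```

Emit:
play_rows:
  steps:
    - [[0, 0, -0.012, 0], [0.01, 0.004, -0.012, 0], [0.02, 0.009, -0.012, 0], [0.022, 0.01, -0.012, 0], [0.022, 0.01, -0.012, 0]]
  squeeze: 50

```text
time: 10.48
ee_pos: [0.4446, -0.2296, 0.3296]
tcp_rot: [-180.0, -0.0, 111.8]
wrist_force: [0.2, 0.4, -5.8]
opening: 0.0127
grasp_force: 54.1
```

Emit:
play_rows:
  steps:
    - [[0.022, 0.01, 0, 0], [0.022, 0.01, 0, 0], [0.022, 0.01, 0, 0], [0.022, 0.01, 0, 0], [0.022, 0.01, 0, 0]]

```text
time: 10.9
ee_pos: [0.45, -0.1084, 0.3294]
tcp_rot: [180.0, -0.0, 111.8]
wrist_force: [0.3, -0.8, -5.2]
opening: 0.0126
grasp_force: 54.1
```

Emit:
play_rows:
  steps:
    - [[0.022, 0.01, 0, 0], [0.022, 0.01, 0, 0], [0.022, 0.01, 0, 0], [0.022, 0.01, 0, 0], [0.022, 0.01, 0, 0]]

```text
time: 11.32
ee_pos: [0.4554, 0.0122, 0.3294]
tcp_rot: [180.0, -0.0, 111.8]
wrist_force: [0.0, -0.4, -4.7]
opening: 0.0126
grasp_force: 54.1
```

Emit:
play_rows:
  steps:
    - [[0.0213, 0.0091, 0, 0], [0.0213, 0.0091, 0, 0], [0.0213, 0.0091, 0, 0], [0.0213, 0.0091, 0, 0], [0.0213, 0.0091, 0, 0]]

```text
time: 11.73
ee_pos: [0.4579, 0.128, 0.3294]
tcp_rot: [-180.0, -0.0, 111.8]
wrist_force: [1.4, 0.0, -5.4]
opening: 0.0125
grasp_force: 54.1
```

Emit:
play_rows:
  steps:
    - [[0.0213, 0.0091, 0, 0], [0.0213, 0.0091, 0, 0], [0, 0, 0.005, 0.042], [0, 0, 0.01, 0.042], [0, 0, 0.01, 0.042]]

```text
time: 12.15
ee_pos: [0.4592, 0.1737, 0.304]
tcp_rot: [180.0, -0.0, 104.6]
wrist_force: [-0.6, 0.4, -5.6]
opening: 0.0128
grasp_force: 54.0
```

Emit:
play_rows:
  steps:
    - [[0, 0, 0.015, 0], [0, 0, 0.015, 0], [0, 0, 0.015, 0], [0, 0, 0.015, 0], [0, 0, 0.011, 0]]

```text
time: 12.57
ee_pos: [0.4588, 0.173, 0.2318]
tcp_rot: [-179.9, -0.0, 104.6]
wrist_force: [-0.1, -0.6, -4.8]
opening: 0.0124
grasp_force: 54.0
```

```bash
python3 - <<'E' | tail -14
from m import *
o=bot.get_obs();print(o['time'],o['ee_pos'],o['tcp_rot'],o['opening'],o['wrist_force'])
S2=bot.camera('scene');T2=bot.camera('top');pickle.dump((S2,T2,o),open('k.pkl','wb'))
s,t=S2['img'],T2['img']
cv2.imwrite('pics/k.png',np.hstack([cv2.resize(s[97:247,230:380],(400,400)),cv2.resize(t[108:228,118:238],(400,400))]))
E
```

```text
c3 [ 0.5314  0.1196 -0.0106] 0.1
c4 [0.4955 0.259  0.0154] 0.02
tipL [0.5295 0.2237 0.2335] 0.35
tipR [0.5451 0.1642 0.235 ] 0.44
stand [0.59456478 0.20983637 0.25526078] [ 0.0017  0.0007  0.0022 -0.0003 -0.0002 -0.0038 -0.0022  0.0019 -0.0006
  0.0001 -0.001   0.0015]
bolt len 0.12464039224193706 0.13975667126260022
yaws 18.793683309845637 19.63704385953206
mid [ 0.4972147  -0.28977844  0.16658959] len 0.10133681878682678
14.0 phi 22.083935042281734 off-plane 0.0012311808184250882 origin [ 0.56775043 -0.2721919   0.0588147 ]
17.0 phi 19.60752539438663 off-plane 0.0001753879821319495 origin [ 0.56673335 -0.26852445  0.0588147 ]
20.0 phi 17.11564819826548 off-plane -0.0007592560761249343 origin [ 0.56552573 -0.26491525  0.0588147 ]
23.0 phi 14.609809424758541 off-plane -0.0015701895619481977 origin [ 0.56413087 -0.26137421  0.0588147 ]
12.5667 [0.45877072 0.1729586  0.2318418 ] [-1.79913206e+02 -1.38142569e-03  1.04626776e+02] 0.012394780734988366 [-0.05084002 -0.59395163 -4.81797465]
```

View pics/k.png

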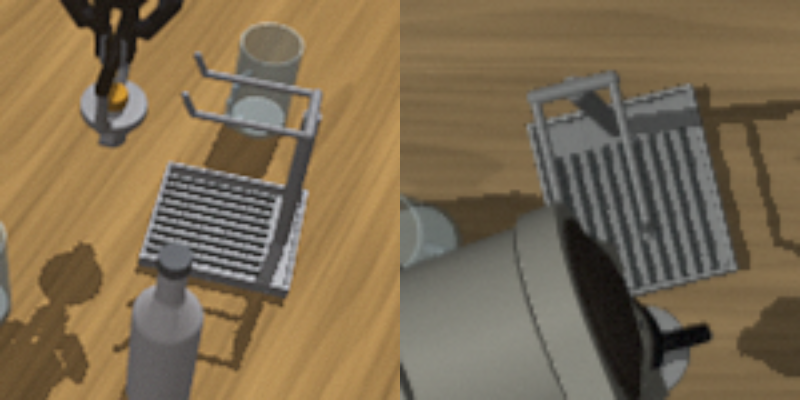

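The coupler hangs level in front of the prongs, on the midline to about 1 mm, with the bar at z 0.251. I slide it in along tool y.

Emit:
play_rows:
  steps:
    - [[0.001, 0.008, 0, 0], [0, 0.008, 0, 0], [0, 0.008, 0, 0], [0, 0.008, 0, 0], [0, 0.008, 0, 0]]

```text
time: 13.08
ee_pos: [0.4992, 0.1841, 0.2335]
tcp_rot: [180.0, -0.0, 104.6]
wrist_force: [-0.1, -0.3, -3.9]
opening: 0.0123
grasp_force: 54.0
```

Emit:
play_rows:
  steps:
    - [[0, 0.007, 0, 0], [0, 0.007, 0, 0], [0, 0.007, 0, 0], [0, 0.007, 0, 0], [0, 0.007, 0, 0]]

```text
time: 13.5
ee_pos: [0.5321, 0.1925, 0.2335]
tcp_rot: [-180.0, 0.0, 104.6]
wrist_force: [-4.0, -1.5, -0.8]
opening: 0.0127
grasp_force: 54.6
```

Run:
```python
from h import *
o=bot.get_obs();print(o['time'],o['ee_pos'],o['tcp_rot'],o['opening'],o['wrist_force'])
s=bot.camera('scene')['img'];w=bot.camera('wrist')['img']
cv2.imwrite('pics/l.png',np.hstack([cv2.resize(s[97:217,255:375],(400,400)),cv2.resize(w[:,64:448],(400,400))]))
```

```text
13.5 [0.53214587 0.19250414 0.2335038 ] [-1.79961758e+02  2.32038105e-02  1.04600619e+02] 0.012726022086243644 [-3.96134291 -1.48908459 -0.82055124]
```

View pics/l.png

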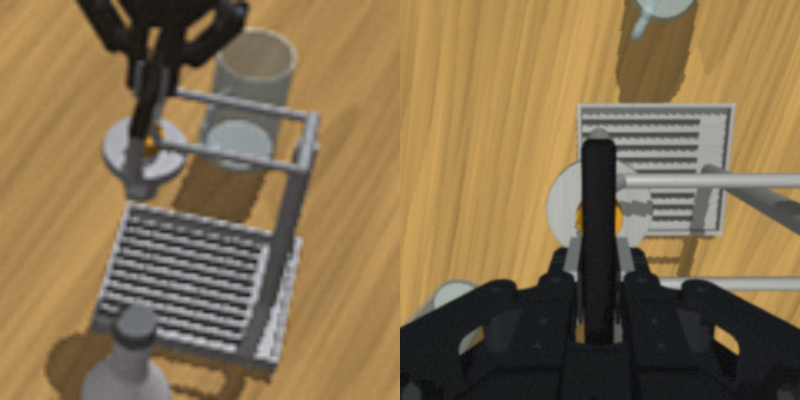

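The bar is nudging the upturned tips (about 4 N), so it sits a few mm lower than I assumed. I back off, raise it, and go on.

Emit:
play_rows:
  steps:
    - [[0, -0.004, 0, 0], [0, -0.004, 0, 0], [0, 0, -0.004, 0], [0, 0, -0.004, 0], [0, 0, 0, 0]]

```text
time: 14.02
ee_pos: [0.524, 0.1907, 0.2424]
tcp_rot: [179.9, -0.0, 104.6]
wrist_force: [-0.1, 0.6, -4.4]
opening: 0.0128
grasp_force: 54.0
```

Emit:
play_rows:
  steps:
    - [[0, 0.004, 0, 0], [0, 0.004, 0, 0], [0, 0.004, 0, 0], [0, 0.004, 0, 0], [0, 0.002, 0, 0]]

```text
time: 14.43
ee_pos: [0.5422, 0.1953, 0.2408]
tcp_rot: [-180.0, 0.0, 104.6]
wrist_force: [0.1, -0.6, -5.0]
opening: 0.013
grasp_force: 54.0
```

Run:
```python
from h import *
o=bot.get_obs();print(o['time'],o['ee_pos'],o['tcp_rot'],o['opening'],o['wrist_force'],o['torque'])
```

```text
14.4333 [0.54216477 0.19527855 0.24084331] [-1.79974618e+02  4.50252603e-03  1.04606762e+02] 0.012986264994912863 [ 0.14643433 -0.57963972 -5.00668188] [-0.0291449  -0.03687427  0.03496909]
```

Emit:
play_rows:
  steps:
    - [[0, 0.006, 0, 0], [0, 0.006, 0, 0], [0, 0.006, 0, 0], [0, 0.006, 0, 0], [0, 0.006, 0, 0]]

```text
time: 14.85
ee_pos: [0.5712, 0.2029, 0.2411]
tcp_rot: [-180.0, 0.0, 104.6]
wrist_force: [0.7, -0.1, -5.6]
opening: 0.0126
grasp_force: 54.0
```

Emit:
play_rows:
  steps:
    - [[0, 0, 0.004, 0], [0, 0, 0.004, 0], [0, 0, 0.004, 0], [0, 0, 0.004, 0], [0, 0, 0.004, 0]]

```text
time: 15.27
ee_pos: [0.5703, 0.2026, 0.2208]
tcp_rot: [-180.0, 0.0, 104.6]
wrist_force: [-0.3, -0.5, -4.6]
opening: 0.0125
grasp_force: 54.0
```

Emit:
play_rows:
  steps:
    - [[0, 0, 0.003, 0], [0, 0, 0.003, 0], [0, 0, 0.002, 0], [0, 0, 0.001, 0], [0, 0, 0, 0]]

```text
time: 15.68
ee_pos: [0.5705, 0.2027, 0.2123]
tcp_rot: [180.0, -0.0, 104.6]
wrist_force: [0.0, -0.5, -6.2]
opening: 0.0125
grasp_force: 54.1
```

Emit:
play_rows:
  steps:
    - [[0, 0, 0.001, 0], [0, 0, 0.001, 0], [0, 0, 0.001, 0], [0, 0, 0.001, 0], [0, 0, 0, 0]]

```text
time: 16.1
ee_pos: [0.5707, 0.2031, 0.211]
tcp_rot: [179.8, -0.0, 104.6]
wrist_force: [-3.9, 0.6, 10.0]
opening: 0.0126
grasp_force: 56.2
```

Emit:
play_rows:
  steps:
    - [[0, 0, 0.001, 0], [0, 0, 0.001, 0], [0, 0, 0.001, 0], [0, 0, 0, 0], [0, 0, 0, 0]]

```text
time: 16.52
ee_pos: [0.5708, 0.2033, 0.2102]
tcp_rot: [179.6, -0.1, 104.6]
wrist_force: [-8.0, 0.8, 22.7]
opening: 0.0126
grasp_force: 58.0
```

Bar rests on both prongs: contact at TCP 0.211 puts the bar at 0.221. I ease off, release and withdraw upwards.

Emit:
play_rows:
  steps:
    - [[0, 0, -0.002, 0], [0, 0, -0.002, 0], [0, 0, -0.0015, 0], [0, 0, 0, 0], [0, 0, 0, 0]]

```text
time: 16.93
ee_pos: [0.5707, 0.2027, 0.2108]
tcp_rot: [180.0, -0.0, 104.6]
wrist_force: [-0.8, 0.8, 1.4]
opening: 0.013
grasp_force: 55.1
```

Emit:
play_rows:
  steps:
    - [[0, 0, 0, 0], [0, 0, 0, 0], [0, 0, 0, 0], [0, 0, 0, 0], [0, 0, 0, 0]]
  gripper: 0.04

```text
time: 17.35
ee_pos: [0.5706, 0.2026, 0.2107]
tcp_rot: [-180.0, 0.0, 104.6]
wrist_force: [0.4, -0.9, 0.2]
opening: 0.0401
grasp_force: 0.0
```

Run:
```python
from h import *
o=bot.get_obs();print(o['time'],o['ee_pos'],o['opening'],o['grasp_force'],o['wrist_force'])
s=bot.camera('scene')['img'];w=bot.camera('wrist')['img']
cv2.imwrite('pics/n.png',np.hstack([cv2.resize(s[97:217,255:375],(400,400)),cv2.resize(w[:,64:448],(400,400))]))
```

```text
17.35 [0.5705977  0.20264615 0.21073423] 0.04005206100737627 0.0 [ 0.38924772 -0.87357372  0.24910695]
```

View pics/n.png

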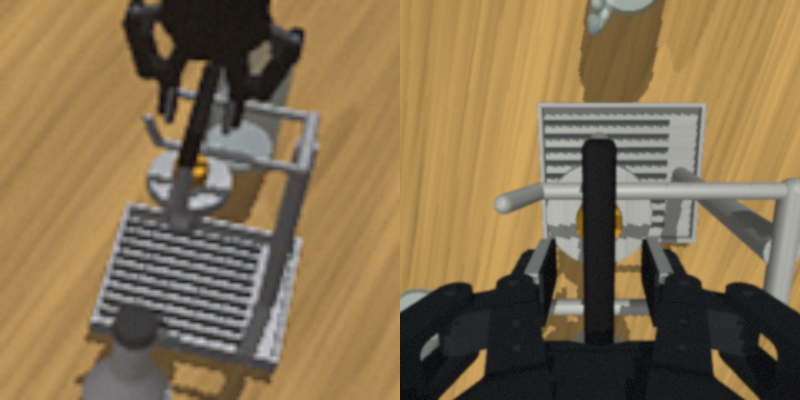

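The bar lies across both prongs, behind the tips and free between the open fingers. I withdraw straight up.

Emit:
play_rows:
  steps:
    - [[0, 0, -0.008, 0], [0, 0, -0.012, 0], [0, 0, -0.015, 0], [0, 0, -0.02, 0], [0, 0, -0.02, 0]]

```text
time: 17.87
ee_pos: [0.5703, 0.2026, 0.287]
tcp_rot: [-180.0, 0.0, 104.6]
wrist_force: [0.6, -0.0, 0.5]
opening: 0.0402
grasp_force: 0.0
```

Emit:
play_rows:
  steps:
    - [[0, 0, -0.015, 0], [0, 0, -0.01, 0], [0, 0, 0, 0], [0, 0, 0, 0], [0, 0, 0, 0]]

```text
time: 18.28
ee_pos: [0.5705, 0.2027, 0.3101]
tcp_rot: [-180.0, 0.0, 104.6]
wrist_force: [-0.6, -0.8, -0.0]
opening: 0.0398
grasp_force: 0.0
```

Emit:
play_rows:
  steps:
    - [[0, 0, 0, 0], [0, 0, 0, 0], [0, 0, 0, 0], [0, 0, 0, 0], [0, 0, 0, 0]]

```text
time: 18.7
ee_pos: [0.5705, 0.2027, 0.3106]
tcp_rot: [-180.0, 0.0, 104.6]
wrist_force: [0.8, 0.2, -0.2]
opening: 0.0399
grasp_force: 0.0
```

Run:
```python
from h import *
s=bot.camera('scene')['img'];w=bot.camera('wrist')['img']
cv2.imwrite('pics/p.png',np.hstack([cv2.resize(s[97:217,255:375],(400,400)),cv2.resize(w[:,64:448],(400,400))]))
for i in range(10): s2=bot.camera('scene')['img']
print(np.abs(s.astype(int)-s2).max())
```

```text
42
```

View pics/p.png

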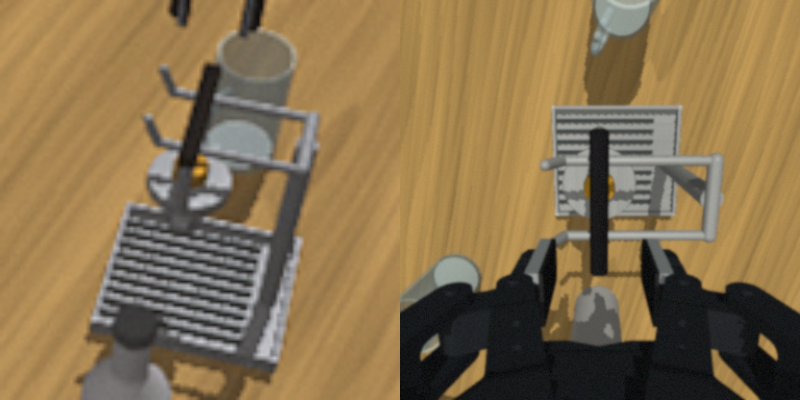

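The coupler hangs on both prongs behind the tips and the gripper is clear. I hand in.

```bash
python3 -c "
from workcell import bot
print(bot.job_done())"
```

```text
the job is handed in; nothing more can be done
None
```

The coupler was turned to its stop, lifted out and hung on both prongs behind the tips, and no mug or bottle was seen to move; I handed the job in after about 19 s with no verdict returned, and I viewed 12 pictures, two over the limit of 10.

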